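# Seat the tube carousel on its turntable

### The arm

A 6-joint arm with a two-finger parallel gripper is mounted at the origin on the work surface; the furniture and walls round the work are solid. World frame = base frame: x ahead of the robot, y to its left, z up, the work surface at z = 0. Lengths are in mm, angles in rad, forces in N, time in s.
With the tool pointing down it reaches from about 350 to 775 mm from the base axis. Payload 7.3 kg.
Tool frame: the origin (TCP) lies midway between the tips of the shut fingers; the grasp point (between the pads) lies 19 mm behind it; z points along the fingers, y is the line along which they close (so a half turn about z gives the same grasp; the last joint's range is limited). The gripper opens to 92 mm and grips with 3 to 60 N. Pads are 19 mm wide; open, the fingers measure 130 mm over their backs; the gripper's body (75 mm by 190 mm) begins 47 mm behind the grasp point.
Start: joints at [1.046, 0.342, 1.524, -0, 1.275, -0.146], TCP at [194.136, 487.809, 205.941] pointing down, gripper open.
Joint ranges: [-2.53, 2.53], [-0.77, 2.02], [0.04, 2.7], [-1, 4.14], [0.28, 2.66], [-3.11, 3.11]. Speed limits (rad/s): [2.57, 2.57, 3.14, 3.14, 3.14, 3.14].

### API

Orientations are given as [roll, pitch, yaw] about the fixed x, y, z axes, in that order (R = Rz(yaw) Ry(pitch) Rx(roll)).
In Python, from plant import bot gives the robot as it stands. The module is installed in compiled form; this text tells all that it offers.
- The arm moves only by the shell command python3 -m crank 'ROWS' [OPENING]. ROWS is JSON, a list of rows, each a list of 6 numbers: the shift along the tool's x, y, z in m, then the turn, a rotation vector about the tool's x, y, z in rad. In form: [[dx, dy, dz, wx, wy, wz], ...]. A call has 1 to 5 rows; each row shifts and turns the commanded pose from where the row before left it, along the tool's axes as they then stand; what a row does not reach is not made up. A row lasts 1/8 s, in which the tool goes at most 62.5 mm and 10.7 degrees, less where a joint would pass 70% of its speed; a pose out of reach is approached as far as the arm can. A call is refused whole if a number of a shift passes 0.0625 or a number of a turn 0.188, either way. A call with a gripper value outside its range is refused whole. OPENING is the opening in per cent of the stroke, from 0 (shut) to 100 (fully open), set as the call begins (- or left out, the last holds). The fingers move at their own pace and stop on an object; the grip force is fixed at half the most. Time passes only in rows, so rows that do not move let the fingers close. It gives the time, the measured TCP pose, the force, the opening and the grip force at its end, in the units of the state.
- bot.get_obs(): the state, without advancing time (a new reading comes with each control period).
- bot.capture(name): name is "scene" or "top" or "wrist"; returns a dict with "color" (480x640x3 uint8, blue, green, red), "fov_y" (degrees; the focal length in pixels is half the picture's height over the tangent of half this angle, whatever the lens; pixels are square), "cx", "cy" (the principal point, pixels), "extrinsics" (4x4, takes a point from world to camera coordinates); the wrist camera has in their place "tool_from_camera" (4x4, takes a point from camera to tool coordinates, whose origin is the TCP and whose axes are the flange's). Camera axes: x right, y up, looking along -z (the intrinsics and any distortion apply to the point x, -y, -z); pixel columns grow to the right and rows downward; lengths in mm; the calibration is good to about 2 mm. A picture is of the moment at which its call begins: read the wrist's pose just before it. There is no depth.
- bot.close_job(): hands the job in; it is judged then, once.
The state is a dict: "time": time; "joint_positions": joint angles; "dq": joint speeds; "tau": joint torques, N m; "tool_pos": TCP position; "tcp_rot": TCP orientation; "contact_force": force on the tool from outside, world axes, zero at the start; "moment": the same for the moment, N m; "grip_width": finger opening in mm; "finger_force": force on a finger pad.
Only numpy, scipy, OpenCV 4.12 (cv2) and the standard library are available. Lean on these libraries where they do the work, as an engineer would, in place of code of your own. Each camera call takes 0.05 s, during which the arm holds its last target. There are 200 camera calls.

### The job

Pick up the blue tube carousel by its hub and lower it over the turntable's shaft; the brass drive pin has stopped at some unknown angle, so feel for it: turn the carousel gently until the pin slips into one of the slots, and bring the carousel fully home, flat on the drive plate, then let go. Never press, drop or wrench it hard against the turntable, and leave the sample tubes and the specimen pot standing where they are.

Things in the scene. Friction and masses are not known exactly. Their poses are not given: they have to be found in the camera images.
- carousel_grip (a point): Centre of the gripping zone on the carousel's hub: on its axis, 60 mm above the underside, 15 mm below the hub's top. The hub is a round grey tube, 36 mm outside diameter, 75 mm high, with a 19 mm bore right through it from top to bottom. Grip it from above, at any yaw, with the fingers above the cups (28 mm high).
- carousel_foot (a point): Centre of the carousel's underside, on its axis. The foot is a blue plate 8 mm thick with five radial slots through it, 11 mm wide, open outward, running from the hub to 50 mm from the axis, at 0, 72, 144, 216 and 288 degrees from the carousel's x axis.
- carousel: The loose carousel, 0.24 to 0.39 kg, 160 mm across, standing upright on the bench; origin in the centre of its underside, z up. Hub in the middle, slotted plate at the foot, and between the slots five blue tube cups, 36 mm across, 28 mm high, centred 62 mm from the axis.
- turntable: White square housing, 150 x 150 x 48 mm high, fixed to the bench; origin under its centre, z up. On it an aluminium drive plate, 104 mm across, held fast by a brake, with a shaft in the middle and, 42 mm from the axis, a brass drive pin, 8 mm diameter with a flat top, 12 mm high above the plate. The pin's angle differs each time and is not reported.
- seat (a point): Centre of the drive plate's top face, on the shaft axis, 56 mm above the bench; the carousel's underside comes here when home. Until a slot lies over the pin the carousel stops 12 mm above it; the slots repeat every 72 degrees, so at most 72 degrees of turning finds the pin. The housing's yaw says nothing of the pin.
- shaft_tip (a point): Tip of the steel shaft, 50 mm above the seat; the shaft has 16 mm diameter up to 38 mm above the seat, then tapers to 8 mm at the tip
- tube_a: Sample tube with turquoise cap, 30 mm diameter, 99 mm high, standing behind the turntable (farther from the robot); origin at its underside; bystander
- tube_b: A second such sample tube beside the first; bystander
- pot: White specimen pot, 48 mm diameter, 83 mm high, standing to the right of the turntable; beyond it stands a large black label printer (fixed, to be cleared: stay above 0.35 m over it); origin at its underside; bystander

How it is judged (in metres and radians):
On the way:
1. the carousel is off the bench, over the turntable's shaft and within 60 mm above the seat (horizontal distance between carousel_foot and seat below 0.006 m and z of carousel_foot in the frame of seat between 0.004 and 0.06 m), for 0.1 s.
At the end, for the whole second after the job is handed in: The carousel lies flat and at rest on the drive plate: underside within 3 mm of the seat in height and 4 mm sideways, tilted less than 0.05 rad, so that shaft and pin are both inside it; both tubes and the pot stand upright (horizontal distance between carousel_foot and seat below 0.004 m and z of carousel_foot in the frame of seat below 0.003 m and angle between carousel_foot's own z axis and vertical below 0.05 rad and linear speed of carousel below 0.02 m/s and angle between each of tube_a, tube_b, pot's own z axis and vertical below 0.1 rad); the robot touches nothing.
It fails at once if carousel pressed, dropped or wrenched against the turntable with more than 40 N (contact force between carousel and turntable above 40 N).
It fails at once if a sample tube or the pot moved more than 20 mm or tipped (distance of any of tube_a, tube_b, pot from where it was at the start of the episode above 0.02 m or angle between any of tube_a, tube_b, pot's own z axis and vertical above 0.3 rad).
It also fails if it takes over 72 s, if anything falls off the work surface, if the arm or the gripper's body presses on something with over 40 N, if the wrist force passes 120 N, or if a joint passes its speed limit or range.

## Working session

There is one attempt and no reset: what is moved stays moved. The work goes in short steps, Python scripts to look and compute and a shell command to move; the robot and the scene stay as the last step left them, time stands still between calls to the robot, and variables do not carry over. Pictures are saved under pics/ and viewed, at most 10 in all, crops included, and the job is handed in when it is done.

```bash
mkdir -p pics; ls; python3 - <<'E'
from plant import bot
import cv2,json
o=bot.get_obs();print(o)
for n in("scene","top"):
    c=bot.capture(n);cv2.imwrite(f"pics/{n}0.png",c["color"]);print({k:(v.tolist() if hasattr(v,'tolist') else v) for k,v in c.items() if k!="color"})
E
```

```text
pics
{'time': 0.0, 'joint_positions': array([ 1.04601551e+00,  3.42745106e-01,  1.52501648e+00, -1.74300289e-05,
        1.27544533e+00, -1.46024502e-01]), 'dq': array([ 0.00134418, -0.0004529 ,  0.00097035, -0.00037973, -0.00015388,
       -0.00057917]), 'tau': array([ 4.57849237e-04, -4.31253970e+01, -2.44219798e+01,  7.17438734e-02,
        5.61410410e-02, -1.37557727e-04]), 'tool_pos': array([193.89240453, 487.39324453, 205.23358759]), 'tcp_rot': array([-3.13999315e+00, -2.18395204e-04,  2.76284125e+00]), 'contact_force': array([ 0.16947101,  0.12763496, -0.57729785]), 'moment': array([ 0.04648482, -0.0024206 , -0.03638286]), 'finger_force': 0.0, 'grip_width': 91.59254899774174}
{'fov_y': 45.79315046457761, 'cx': 323.8542965715556, 'cy': 246.21472056490921, 'extrinsics': [[0.527660154465561, -0.849180995630618, -0.02159625081288108, -193.8734749974566], [0.5188739587177742, 0.30207765927567537, 0.7996992576782068, -409.3596715641251], [-0.6725656669455601, -0.43317516598521855, 0.6000122492247575, -662.9606667214485], [0.0, 0.0, 0.0, 1.0]]}
{'fov_y': 42.25957600534893, 'cx': 305.4716116748397, 'cy': 244.74403875415913, 'extrinsics': [[-0.025027420846493304, -0.9996733850938783, -0.0051721698269827955, 138.9068005334216], [0.9823053938254471, -0.025552534092331602, 0.18553485188204766, -561.5526909253373], [-0.1856064154796532, -0.00043719149908262003, 0.9826240722658834, -1281.057165804034], [0.0, 0.0, 0.0, 1.0]]}
```

View pics/top0.png

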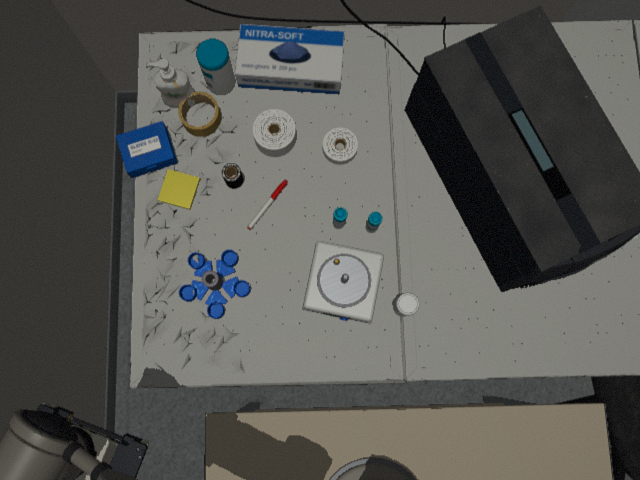

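View pics/scene0.png

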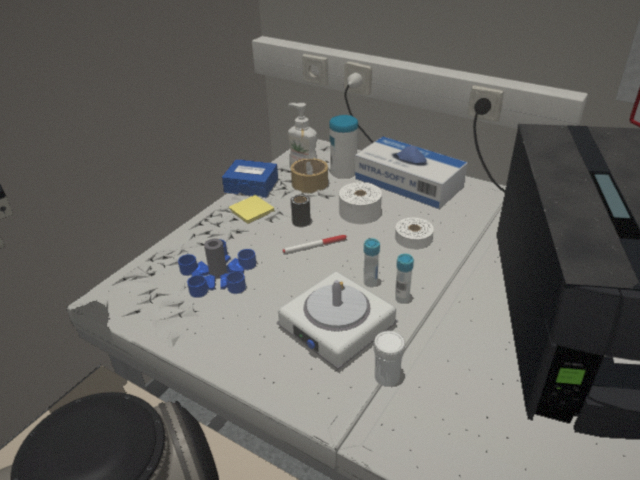

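The top view shows the carousel hub near (212,279), the shaft tip near (345,279) and the pin near (336,261). I'll enlarge that area to read it more closely.

```bash
python3 - <<'E'
import cv2,numpy as np
a=cv2.imread("pics/top0.png")
A=cv2.resize(a[240:330,170:260],None,fx=4.4,fy=4.4,interpolation=cv2.INTER_CUBIC)
B=cv2.resize(a[235:325,300:390],None,fx=4.4,fy=4.4,interpolation=cv2.INTER_CUBIC)
cv2.imwrite("pics/crop1.png",np.hstack([A,B]))
E
```

```text
(no output)
```

View pics/crop1.png

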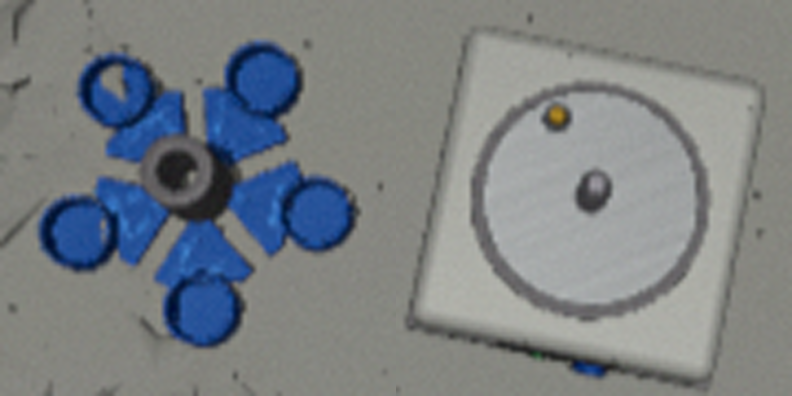

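Read from the crop, the hub top is at (210.3,278.7) and the plate centre at (344.1,280.3). The shaft tip is at (345.6,276.5) and the pin top at (336.5,261.5). The five cups are clear too.

```bash
cat > h.py <<'E'
import numpy as np,cv2
from scipy.spatial.transform import Rotation as Ro
from plant import bot
def cam(n):
    o=bot.get_obs();c=bot.capture(n)
    if n=="wrist":
        T=np.eye(4);T[:3,:3]=Ro.from_euler('xyz',o["tcp_rot"]).as_matrix();T[:3,3]=o["tool_pos"]
        W=T@np.array(c["tool_from_camera"])
    else: W=np.linalg.inv(np.array(c["extrinsics"]))
    return c,W
def ray(c,W,u,v,z):
    f=240/np.tan(np.radians(c["fov_y"])/2)
    d=W[:3,:3]@np.array([(u-c["cx"])/f,-(v-c["cy"])/f,-1]);p=W[:3,3]
    return (p+d*(z-p[2])/d[2])[:2].round(1)
def pix(c,W,P):
    f=240/np.tan(np.radians(c["fov_y"])/2)
    q=np.linalg.inv(W)@np.r_[P,1]
    return np.array([c["cx"]+f*q[0]/-q[2],c["cy"]+f*q[1]/q[2]]).round(1)
E
python3 - <<'E'
from h import *
c,W=cam("top")
H=ray(c,W,210.3,278.7,75);S=ray(c,W,344.1,280.3,56);P=ray(c,W,336.5,261.5,68)
print("hub",H,"plate",S,"tip",ray(c,W,345.6,276.5,106),"pin",P)
cu=[ray(c,W,169.9+a/4.4,239.9+b/4.4,28) for a,b in [(117,91),(264,79),(318,213),(203,311),(79,233)]]
m=np.mean(cu,0);print("cups mean",m)
an=[np.degrees(np.arctan2(*(q-m)[::-1])) for q in cu];print(an,[np.linalg.norm(q-m) for q in cu])
print("phase slot",[(a-36)%72 for a in an],"pin ang",np.degrees(np.arctan2(*(P-S)[::-1])),np.linalg.norm(P-S))
s,V=cam("scene")
print(pix(s,V,[*H,75]),pix(s,V,[*S,106]),"seen 214,243; 337,285")
print("scene hub",ray(s,V,214.5,243,75),ray(s,V,337,284,106))
E
```

```text
hub [493.7 325.4] plate [485.5  44.6] tip [486.8  44.3] pin [524.4  59.9]
cups mean [492.84 323.6 ]
[np.float64(39.46238748862044), np.float64(-32.810956844114344), np.float64(-104.45409267023173), np.float64(-176.7710688688456), np.float64(111.23223056926567)] [np.float64(61.99144779725672), np.float64(61.823066892544226), np.float64(61.85793077690204), np.float64(62.13864819900732), np.float64(61.687321225678126)]
phase slot [np.float64(3.4623874886204433), np.float64(3.1890431558856562), np.float64(3.5459073297682835), np.float64(3.228931131154411), np.float64(3.232230569265667)] pin ang 21.470517947977584 41.800717697187906
[213.8 243.6] [337.2 281.8] seen 214,243; 337,285
scene hub [495.8 325.4] [480.6  42. ]
```

```bash
cat >> h.py <<'E'
def to(x,y,z,yaw=None):
    o=bot.get_obs();R=Ro.from_euler('xyz',o["tcp_rot"])
    t=R.inv().apply(np.array([x,y,z])-o["tool_pos"])
    y0=o["tcp_rot"][2];Y=y0 if yaw is None else yaw
    w=(R.inv()*Ro.from_euler('xyz',[np.pi,0,Y])).as_rotvec()
    print("t",o["time"],"pos",o["tool_pos"].round(1),"rot",o["tcp_rot"].round(4),"F",o["contact_force"].round(1),"M",o["moment"].round(2),"w",round(o["grip_width"],1),"ff",round(o["finger_force"],1))
    print("shift mm",t.round(1),"rv",w.round(4))
E
python3 -c "
from h import *
to(493.3,324.4,190)"
```

```text
t 0.2 pos [194.  487.6 205.5] rot [-3.1407e+00 -1.0000e-04  2.7628e+00] F [ 0.3 -0.3  0.8] M [-0.06 -0.    0.  ] w 91.7 ff 0.0
shift mm [-338.4  -40.9   15.5] rv [-0.0008 -0.0001  0.    ]
```

```bash
python3 -m crank '[[-0.05,-0.006,0.002,0,0,0],[-0.056,-0.007,0.002,0,0,0],[-0.056,-0.007,0.003,0,0,0],[-0.056,-0.007,0.003,0,0,0],[-0.056,-0.007,0.003,0,0,0]]' 100; python3 -m crank '[[-0.056,-0.006,0.003,0,0,0],[-0.008,-0.001,0,0,0,0],[0,0,0,0,0,0],[0,0,0,0,0,0]]'
python3 - <<'E'
from h import *
to(493.3,324.4,190)
c,W=cam("wrist");cv2.imwrite("pics/w1.png",c["color"])
np.savez("w1.npz",W=W,f=c["fov_y"],cx=c["cx"],cy=c["cy"])
print(W.round(2),pix(c,W,[493.3,324.4,75]),pix(c,W,[493.3,324.4,0]))
E
```

```text
time: 0.82
tool_pos: [437.6, 353.8, 192.8]
tcp_rot: [3.141, -0.0, 2.763]
contact_force: [-0.6, 1.1, 0.4]
grip_width: 91.9
finger_force: 0.0
time: 1.32
tool_pos: [491.8, 325.6, 190.0]
tcp_rot: [3.142, -0.001, 2.764]
contact_force: [-0.3, 1.0, -0.4]
grip_width: 91.6
finger_force: 0.0
t 1.325 pos [491.8 325.6 190. ] rot [ 3.1416e+00 -5.0000e-04  2.7642e+00] F [-0.3  1.  -0.4] M [ 0.02  0.02 -0.05] w 91.6 ff 0.0
shift mm [-1.8 -0.5  0. ] rv [ 0.     -0.0005 -0.    ]
[[ 3.7000e-01 -9.0000e-01 -2.4000e-01  4.2794e+02]
 [ 9.3000e-01  3.6000e-01  9.0000e-02  3.5099e+02]
 [-0.0000e+00 -2.5000e-01  9.7000e-01  3.6835e+02]
 [ 0.0000e+00  0.0000e+00  0.0000e+00  1.0000e+00]] [318.2 226.3] [318.4 210.8]
```

View pics/w1.png

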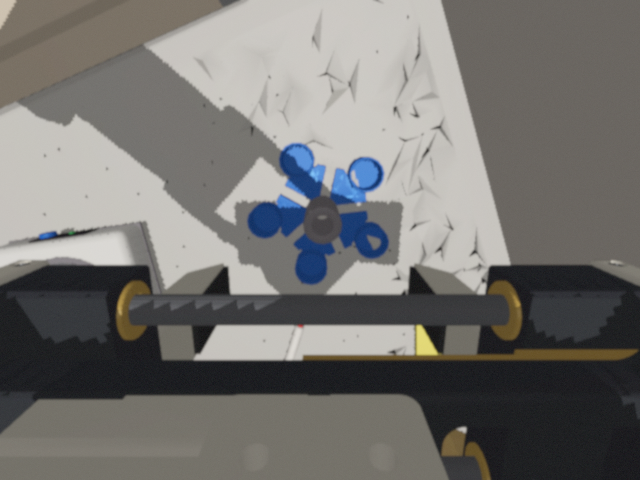

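The wrist view has the hub top near (322,223). The cup tops are near (297,160), (366,174), (372,239), (311,267) and (265,220).

```bash
python3 - <<'E'
from h import *
d=np.load("w1.npz");c=dict(fov_y=d["f"],cx=d["cx"],cy=d["cy"]);W=d["W"]
cu=np.array([ray(c,W,*p,28) for p in [(297,160),(366,174),(372,239),(311,267),(265,220)]])
m=cu.mean(0);print(m,[np.linalg.norm(q-m).round(1) for q in cu],[np.degrees(np.arctan2(*(q-m)[::-1])).round(1)-36 for q in cu])
print("hub",ray(c,W,322,223,75))
b=cv2.imread("pics/w1.png")[130:290,230:410];cv2.imwrite("pics/w1c.png",cv2.resize(b,None,fx=4,fy=4)[:600])
to(493,323.5,41)
E
```

```text
[492.2  329.22] [np.float64(60.2), np.float64(60.2), np.float64(60.3), np.float64(61.0), np.float64(60.7)] [np.float64(-212.6), np.float64(74.8), np.float64(4.700000000000003), np.float64(-69.0), np.float64(-140.7)]
hub [491.7 328.8]
t 1.375 pos [491.8 325.7 190.2] rot [ 3.1414e+00 -3.0000e-04  2.7645e+00] F [ 0.3  1.1 -0.1] M [ 0.01  0.01 -0.01] w 91.4 ff 0.0
shift mm [ -2.   -1.6 149.2] rv [ 0.0002 -0.0003 -0.    ]
```

View pics/w1c.png

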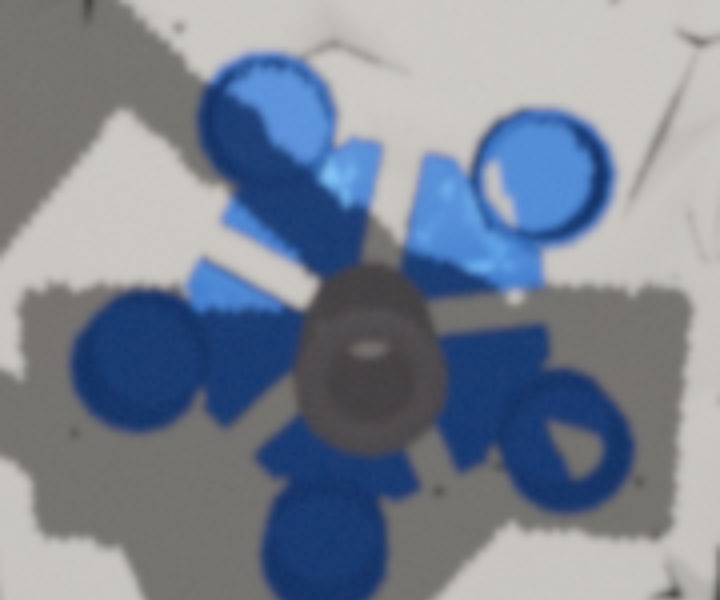

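```bash
python3 -m crank '[[-0.001,0,0.04,0,0,0],[0,0,0.05,0,0,0],[0,0,0.04,0,0,0],[0,0,0.0185,0,0,0],[0,0,0,0,0,0]]'; python3 -c "
from h import *
to(493,326,41)"; python3 -m crank '[[0,0,0,0,0,0],[0,0,0,0,0,0],[0,0,0,0,0,0],[0,0,0,0,0,0],[0,0,0,0,0,0]]' 0;python3 -m crank '[[0,0,0,0,0,0],[0,0,0,0,0,0]]'; python3 -c "
from h import *
to(493,326,41)"
```

```text
time: 2.0
tool_pos: [492.2, 324.7, 40.4]
tcp_rot: [-3.14, -0.002, 2.764]
contact_force: [0.3, 0.0, -0.6]
grip_width: 91.6
finger_force: 0.0
t 2.0 pos [492.2 324.7  40.4] rot [-3.1395e+00 -2.1000e-03  2.7644e+00] F [ 0.3  0.  -0.6] M [ 0.02 -0.01 -0.02] w 91.6 ff 0.0
shift mm [-0.3  1.5 -0.6] rv [-0.0021 -0.0021  0.    ]
time: 2.62
tool_pos: [494.0, 324.3, 41.6]
tcp_rot: [3.141, 0.0, 2.763]
contact_force: [0.8, 0.1, 0.0]
grip_width: 46.5
finger_force: 0.0
time: 2.88
tool_pos: [494.2, 324.6, 41.5]
tcp_rot: [3.141, 0.0, 2.763]
contact_force: [0.6, 2.2, -0.2]
grip_width: 33.9
finger_force: 30.0
t 2.875 pos [494.2 324.6  41.5] rot [3.1409e+00 3.0000e-04 2.7627e+00] F [ 0.6  2.2 -0.2] M [ 0.26 -0.12 -0.05] w 33.9 ff 30.0
shift mm [1.6 0.9 0.5] rv [0.0007 0.0003 0.    ]
```

```bash
python3 -m crank '[[0,0,-0.01,0,0,0],[0,0,-0.03,0,0,0],[0,0,-0.045,0,0,0],[0,0,-0.035,0,0,0],[0,0,-0.008,0,0,0]]'; python3 -m crank '[[0,0,0,0,0,0],[0,0,0,0,0,0]]'
python3 - <<'E'
from h import *
to(486,44.5,170,2.763+np.radians(18.2))
cs=[]
for n in("top","scene"):
    c,W=cam(n);np.savez(n+"2.npz",W=W,f=c["fov_y"],cx=c["cx"],cy=c["cy"]);cs.append(c["color"])
A=cv2.resize(cs[0][225:335,140:250],None,fx=3.6,fy=3.6,interpolation=cv2.INTER_CUBIC)
B=cv2.resize(cs[1][150:260,170:280],None,fx=3.6,fy=3.6,interpolation=cv2.INTER_CUBIC)
cv2.imwrite("pics/l2.png",np.hstack([A,B]))
E
```

```text
time: 3.5
tool_pos: [494.8, 324.7, 171.9]
tcp_rot: [3.139, 0.003, 2.763]
contact_force: [-0.0, -0.5, -3.6]
grip_width: 34.4
finger_force: 30.0
time: 3.75
tool_pos: [493.0, 323.8, 167.4]
tcp_rot: [-3.139, -0.003, 2.763]
contact_force: [0.5, -0.2, -4.7]
grip_width: 34.2
finger_force: 30.0
t 3.75 pos [493.  323.8 167.4] rot [-3.1389e+00 -2.5000e-03  2.7628e+00] F [ 0.5 -0.2 -4.7] M [0.03 0.02 0.07] w 34.2 ff 30.0
shift mm [ -96.8 -262.1   -2.1] rv [-0.0023 -0.0029 -0.3179]
```

View pics/l2.png

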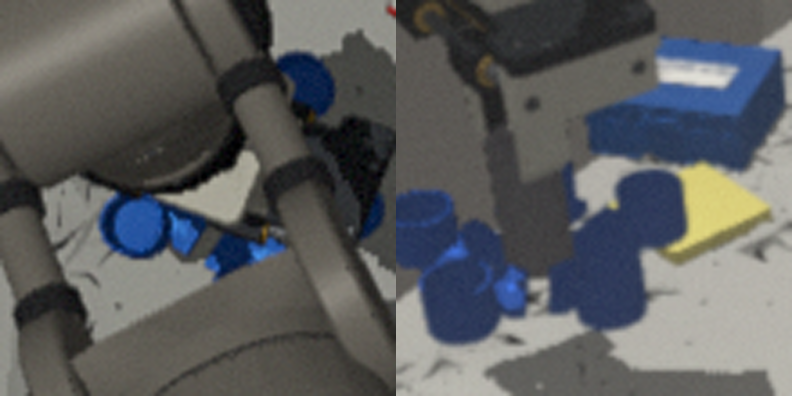

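The carousel is held and level, and the force reading puts it at about 4.7 N. Next I'll carry it over the shaft and turn it.

```bash
python3 -m crank '[[-0.009,-0.025,0,0,0,0],[-0.018,-0.05,0,0,0,0],[-0.018,-0.05,0,0,0,0],[-0.018,-0.05,0,0,0,0],[-0.017,-0.045,0,0,0,0]]'; python3 -m crank '[[-0.013,-0.033,0,0,0,0],[-0.003,-0.009,0,0,0,-0.1],[0,0,0,0,0,-0.15],[0,0,0,0,0,-0.068],[0,0,0,0,0,0]]';python3 -m crank '[[0,0,0,0,0,0],[0,0,0,0,0,0]]'
python3 - <<'E'
from h import *
to(486.3,44.5,150,2.763+np.radians(18.2))
c,W=cam("wrist");np.savez("w3.npz",W=W,f=c["fov_y"],cx=c["cx"],cy=c["cy"]);cv2.imwrite("pics/w3.png",cv2.resize(c["color"][100:340,160:480],None,fx=2.5,fy=2.5,interpolation=cv2.INTER_CUBIC))
E
```

```text
time: 4.47
tool_pos: [486.3, 88.6, 168.8]
tcp_rot: [-3.141, -0.001, 2.763]
contact_force: [1.1, 0.7, -3.5]
grip_width: 34.5
finger_force: 30.0
time: 5.1
tool_pos: [486.0, 45.4, 168.8]
tcp_rot: [3.141, -0.001, 3.08]
contact_force: [-0.3, -0.4, -3.8]
grip_width: 34.3
finger_force: 30.0
time: 5.35
tool_pos: [486.2, 45.5, 169.3]
tcp_rot: [3.142, -0.0, 3.08]
contact_force: [-0.4, -0.4, -4.0]
grip_width: 34.3
finger_force: 30.0
t 5.35 pos [486.2  45.5 169.3] rot [ 3.1415e+00 -2.0000e-04  3.0802e+00] F [-0.4 -0.4 -4. ] M [ 0.02 -0.05 -0.02] w 34.3 ff 30.0
shift mm [-0.2 -1.  19.3] rv [ 0.0001 -0.0002 -0.0004]
```

View pics/w3.png

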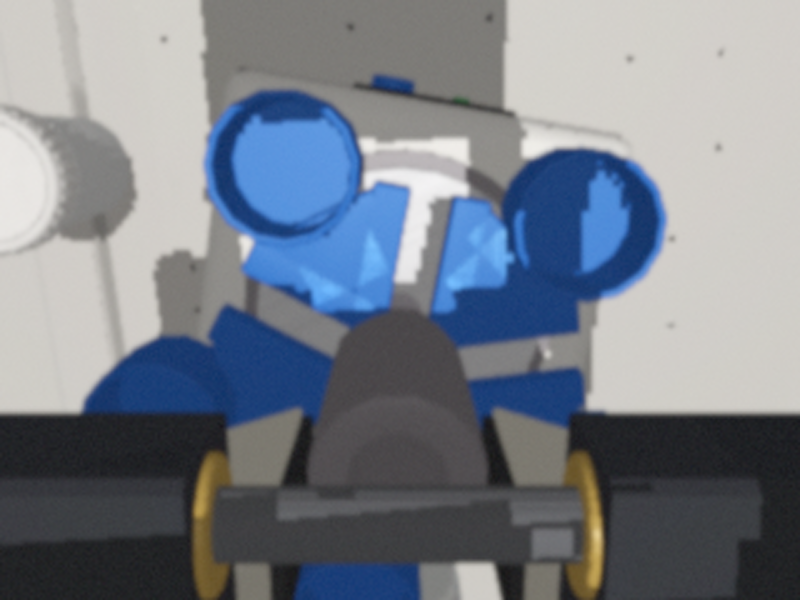

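The two near cup tops are at (273.2,166) and (393.2,189.2) in full-frame pixels. From these I'll check the carousel's centre in the tool frame and its yaw.

```bash
python3 - <<'E'
from h import *
d=np.load("w3.npz");c=dict(fov_y=d["f"],cx=d["cx"],cy=d["cy"]);W=d["W"]
a,b=ray(c,W,273.2,166,156.3),ray(c,W,393.2,189.2,156.3)
m=(a+b)/2;u=(b-a);L=np.linalg.norm(u);u/=L;n=np.array([-u[1],u[0]])
n*=np.sign(n@(np.array([486.2,45.5])-m));C=m+n*62*np.cos(np.radians(36))
print(a,b,"L",L,"centre",C,"slot phase",np.degrees(np.arctan2(*(-n)[::-1]))%72)
R=Ro.from_euler('z',3.0802).as_matrix()[:2,:2];D=C-[486.2,45.5];print("tool x,y off",R[:,0]@D,-(R[:,1]@D))
# earlier wrist bias in tool frame, hub at true ~ TCP after grip (494.2,324.6)
R=Ro.from_euler('z',2.763).as_matrix()[:2,:2];D=np.array([492.0,329.0])-[494.0,324.5];print("bias w1",R[:,0]@D,-(R[:,1]@D))
E
```

```text
[426.8  23.4] [444.1  91.4] L 70.16615993482898 centre [484.06055032  45.03290411] slot phase 21.726098249666762
tool x,y off 2.106760845324361 -0.5974799108473849
bias w1 3.5216306321989936 3.4421094826222065
```

```bash
python3 -m crank '[[0,-0.001,0.01,0,0,0],[0,0,0.01,0,0,0],[0,0,0.004,0,0,0],[0,0,0,0,0,0],[0,0,0,0,0,0]]';python3 -m crank '[[0,0,0.004,0,0,0],[0,0,0.004,0,0,0],[0,0,0,0,0,0]]'; python3 -m crank '[[0,0,0.004,0,0,0],[0,0,0.003,0,0,0],[0,0,0,0,0,0]]'
python3 -c "
from h import *
to(486.3,44.5,150)"
```

```text
time: 6.02
tool_pos: [486.4, 44.4, 145.6]
tcp_rot: [3.141, 0.0, 3.081]
contact_force: [0.1, 0.2, -3.5]
grip_width: 34.4
finger_force: 30.0
time: 6.4
tool_pos: [486.0, 44.5, 137.1]
tcp_rot: [3.141, -0.0, 3.081]
contact_force: [0.4, 0.9, -2.6]
grip_width: 34.3
finger_force: 30.0
time: 6.78
tool_pos: [486.2, 44.7, 130.2]
tcp_rot: [3.141, -0.0, 3.081]
contact_force: [0.8, 2.2, -4.7]
grip_width: 34.4
finger_force: 30.0
t 6.775 pos [486.2  44.7 130.2] rot [ 3.1411e+00 -1.0000e-04  3.0808e+00] F [ 0.8  2.2 -4.7] M [ 0.46 -0.28 -0.  ] w 34.4 ff 30.0
shift mm [ -0.1  -0.2 -19.8] rv [ 0.0005 -0.0001 -0.    ]
```

The shaft is in the bore and there is a light side force of +y 2 N, so I'll ease off half a millimetre in that direction and keep lowering.

```bash
python3 -m crank '[[-0.0003,0.0006,0,0,0,0],[0,0,0.004,0,0,0],[0,0,0.004,0,0,0],[0,0,0,0,0,0]]';python3 -m crank '[[0,0,0.004,0,0,0],[0,0,0.004,0,0,0],[0,0,0,0,0,0]]';python3 -c "
from h import *
to(486.3,44.5,110)"
```

```text
time: 7.28
tool_pos: [486.4, 45.0, 122.0]
tcp_rot: [3.142, -0.001, 3.081]
contact_force: [0.5, 0.9, -4.8]
grip_width: 34.0
finger_force: 30.0
time: 7.65
tool_pos: [486.4, 45.0, 114.1]
tcp_rot: [3.141, -0.0, 3.081]
contact_force: [0.9, 0.8, -3.5]
grip_width: 34.3
finger_force: 30.0
t 7.65 pos [486.4  45.  114.1] rot [ 3.1415e+00 -4.0000e-04  3.0808e+00] F [ 0.9  0.8 -3.5] M [ 0.19 -0.11 -0.04] w 34.3 ff 30.0
shift mm [ 0.1 -0.6  4.1] rv [ 0.0001 -0.0004 -0.    ]
```

Pin contact is due at TCP about 109, so I'll go down in 2 mm steps and watch the force.

```bash
python3 -m crank '[[0,0.0003,0.002,0,0,0],[0,0,0.001,0,0,0],[0,0,0,0,0,0]]';python3 -m crank '[[0,0,0.001,0,0,0],[0,0,0.001,0,0,0],[0,0,0,0,0,0]]';python3 -c "
from h import *
to(486.3,44.5,97.4)"
```

```text
time: 8.02
tool_pos: [486.5, 45.3, 111.3]
tcp_rot: [3.142, -0.0, 3.081]
contact_force: [-0.1, -0.4, -3.4]
grip_width: 34.3
finger_force: 30.0
time: 8.4
tool_pos: [486.5, 45.3, 109.3]
tcp_rot: [3.142, -0.0, 3.081]
contact_force: [-0.4, 0.4, -2.5]
grip_width: 34.1
finger_force: 30.0
t 8.4 pos [486.5  45.3 109.3] rot [ 3.1415e+00 -2.0000e-04  3.0808e+00] F [-0.4  0.4 -2.5] M [ 0.02 -0.   -0.05] w 34.1 ff 30.0
shift mm [ 0.1 -0.8 11.9] rv [ 0.0001 -0.0002 -0.    ]
```

```bash
python3 -m crank '[[0,0,0.001,0,0,0],[0,0,0.001,0,0,0],[0,0,0,0,0,0]]';python3 -c "
from h import *
to(486.3,44.5,97.4)"
```

```text
time: 8.78
tool_pos: [486.5, 45.3, 107.3]
tcp_rot: [3.142, -0.0, 3.081]
contact_force: [-1.1, 0.3, -4.3]
grip_width: 34.4
finger_force: 30.0
t 8.775 pos [486.5  45.3 107.3] rot [ 3.1415e+00 -1.0000e-04  3.0808e+00] F [-1.1  0.3 -4.3] M [ 0.03 -0.02 -0.03] w 34.4 ff 30.0
shift mm [ 0.1 -0.8  9.9] rv [ 0.0001 -0.0001 -0.    ]
```

```bash
python3 -m crank '[[0,0,0.001,0,0,0],[0,0,0.001,0,0,0],[0,0,0,0,0,0]]';python3 -m crank '[[0,0,0.001,0,0,0],[0,0,0.001,0,0,0],[0,0,0,0,0,0]]'
```

```text
time: 9.15
tool_pos: [486.5, 45.3, 105.3]
tcp_rot: [3.142, -0.0, 3.081]
contact_force: [0.7, 0.1, -4.1]
grip_width: 34.5
finger_force: 30.0
time: 9.52
tool_pos: [486.5, 45.3, 103.3]
tcp_rot: [3.141, -0.0, 3.081]
contact_force: [-0.4, 0.4, -4.4]
grip_width: 34.1
finger_force: 30.0
```

The foot is below the pin top with no load, so the pin is in a slot. I'll carry on down to the plate.

```bash
python3 -m crank '[[0,0,0.001,0,0,0],[0,0,0.001,0,0,0],[0,0,0.001,0,0,0],[0,0,0,0,0,0]]';python3 -m crank '[[0,0,0.001,0,0,0],[0,0,0.0005,0,0,0],[0,0,0,0,0,0]]'
```

```text
time: 10.02
tool_pos: [486.5, 45.3, 100.3]
tcp_rot: [3.142, -0.0, 3.081]
contact_force: [0.8, 0.6, -2.5]
grip_width: 34.3
finger_force: 30.0
time: 10.4
tool_pos: [486.5, 45.3, 98.9]
tcp_rot: [3.141, -0.0, 3.081]
contact_force: [-0.2, -0.7, -2.8]
grip_width: 33.9
finger_force: 30.0
```

```bash
python3 -m crank '[[0,0,0.0005,0,0,0],[0,0,0.0005,0,0,0],[0,0,0,0,0,0]]'
```

```text
time: 10.78
tool_pos: [486.5, 45.3, 97.9]
tcp_rot: [3.142, -0.0, 3.081]
contact_force: [0.4, -0.6, -3.7]
grip_width: 34.2
finger_force: 30.0
```

```bash
python3 -m crank '[[0,0,0.0005,0,0,0],[0,0,0,0,0,0]]';python3 -m crank '[[0,0,0.0005,0,0,0],[0,0,0,0,0,0]]'
```

```text
time: 11.02
tool_pos: [486.6, 45.3, 97.5]
tcp_rot: [3.142, 0.0, 3.081]
contact_force: [-0.8, -0.1, -2.8]
grip_width: 34.1
finger_force: 30.0
time: 11.28
tool_pos: [486.6, 45.3, 97.4]
tcp_rot: [3.142, 0.001, 3.081]
contact_force: [-2.2, -0.4, 5.1]
grip_width: 34.1
finger_force: 30.0
```

```bash
python3 -m crank '[[0,0,0.0005,0,0,0],[0,0,0,0,0,0]]'
```

```text
time: 11.52
tool_pos: [486.7, 45.3, 97.4]
tcp_rot: [-3.142, 0.001, 3.081]
contact_force: [-3.8, 0.4, 9.8]
grip_width: 34.0
finger_force: 30.0
```

Seated: the load came on at TCP 97.4, the expected height. I'll relax the push, open and rise.

```bash
python3 -m crank '[[0,0,-0.0006,0,0,0],[0,0,0,0,0,0]]';python3 -m crank '[[0,0,0,0,0,0],[0,0,0,0,0,0],[0,0,0,0,0,0],[0,0,0,0,0,0],[0,0,0,0,0,0]]' 75;python3 -m crank '[[0,0,-0.005,0,0,0],[0,0,-0.02,0,0,0],[0,0,-0.04,0,0,0],[0,0,-0.06,0,0,0],[0,0,-0.06,0,0,0]]';python3 -m crank '[[0.06,0,-0.01,0,0,0],[0.06,0,0,0,0,0],[0,0,0,0,0,0],[0,0,0,0,0,0]]'
python3 - <<'E'
from h import *
to(486,45,97)
a,_=cam("top");b,_=cam("scene")
A=cv2.resize(a["color"][190:340,290:440],None,fx=2.6,fy=2.6,interpolation=cv2.INTER_CUBIC)
B=cv2.resize(b["color"][235:385,270:420],None,fx=2.6,fy=2.6,interpolation=cv2.INTER_CUBIC)
cv2.imwrite("pics/end.png",np.hstack([A,B]))
E
```

```text
time: 11.78
tool_pos: [486.7, 45.3, 97.4]
tcp_rot: [3.142, 0.001, 3.081]
contact_force: [-2.4, -0.7, 5.8]
grip_width: 34.1
finger_force: 30.0
time: 12.4
tool_pos: [486.6, 45.3, 97.0]
tcp_rot: [3.142, 0.0, 3.081]
contact_force: [0.6, 0.2, 0.5]
grip_width: 68.3
finger_force: 0.0
time: 13.02
tool_pos: [486.2, 45.3, 284.2]
tcp_rot: [3.141, 0.0, 3.081]
contact_force: [1.4, 0.3, 1.1]
grip_width: 68.8
finger_force: 0.0
time: 13.52
tool_pos: [367.4, 52.6, 292.7]
tcp_rot: [3.142, 0.002, 3.081]
contact_force: [0.3, 0.3, 0.1]
grip_width: 68.9
finger_force: 0.0
t 13.525 pos [367.4  52.6 292.7] rot [3.1415e+00 2.2000e-03 3.0808e+00] F [0.3 0.3 0.1] M [0.04 0.02 0.03] w 68.9 ff 0.0
shift mm [-118.4   -0.4  196. ] rv [0.0001 0.0022 0.    ]
```

View pics/end.png

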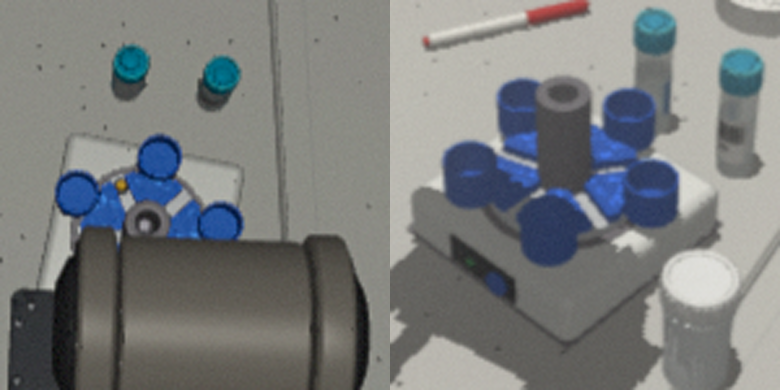

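The picture shows the carousel flat on the drive plate, with the brass pin in a slot at crop (122,184) and the shaft in the bore. The tubes and the pot are still standing and the robot is clear.

```bash
python3 -c "
from plant import bot
print(bot.close_job())"
```

```text
the job is handed in; nothing more can be done
None
```

The job is handed in: the carousel sits flat on the drive plate with the pin in a slot, the gripper has let go, and the tubes and pot are still standing (about 13.6 s on the robot's clock; the hand-in returned no verdict).

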